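# Reload the ribbon dispenser from the reel tray

## Robot

A 6-joint arm with a two-finger parallel gripper is mounted at the origin on the work surface. World frame = base frame: x ahead of the robot, y to its left, z up, the work surface at z = 0. Lengths are in mm, angles in rad, forces in N, time in s.
With the tool pointing down it reaches from about 350 to 975 mm from the base axis. Payload 7.1 kg.
Tool frame: the origin (TCP) lies on the front face of the gripper's body, between the roots of the fingers; the fingertips stand 80 mm ahead of it and the grasp point (between the pads) lies 61 mm ahead of it (env.tips_ahead is the distance from the TCP to the fingertips, in mm); z points along the fingers, y is the direction in which the jaws open and shut (so a half turn about z gives the same grasp; the last joint's range is limited). The gripper opens to 88 mm and grips with 3 to 60 N. Pads are 20 mm wide; open, the fingers measure 115 mm over their backs; the gripper's body (75 mm by 178 mm) begins 61 mm behind the grasp point.
Start: joints at [-1.216, 0.423, 1.63, -0, 1.089, -0.019], TCP at [228.239, -581.818, 302.675] pointing down, gripper open.
Joint ranges: [-3, 3], [-0.9, 2.11], [0.09, 2.58], [-1.31, 4.45], [0.11, 2.69], [-2.54, 2.54]. Speed limits (rad/s): [2.39, 2.39, 3.01, 3.14, 3.14, 3.14].

## Interface

Orientations are given as a unit quaternion [x, y, z, w].
In Python, from station import env, set_gripper, viewer, workorder gives the robot as it stands. Calls block until the motion is done:
- env.reach(position, orientation): joint-space move of the TCP to a pose.
- env.move_l(position, rot=None, rate=150, f_stop=None): straight line of the TCP; rot=None keeps the orientation; rate is the mean speed in mm/s. With f_stop (N) it stops when the force on the tool has changed by that much, and returns True; else False.
- env.move_joints(angles): joint-space move.
- set_gripper(opening): finger opening in mm; the grip force is fixed at half the most; returns when the fingers have stopped.
- env.hold(seconds).
- env.ik(position, orientation): joint angles nearest the present ones, or None.
- env.read_state(): the state.
- viewer.camera(name): name is "scene" or "top" or "wrist"; returns the picture (420x560x3 uint8, blue, green, red); there is no depth.
- viewer.camera_params(name): a dict with "fx", "fy", "cx", "cy" (pixels), "pose" (4x4, takes a point from camera to world coordinates); the wrist camera has in their place "tool_from_camera" (4x4, takes a point from camera to tool coordinates, whose origin is the TCP and whose axes are the flange's). Camera axes: x right, y up, looking along -z (the intrinsics and any distortion apply to the point x, -y, -z); pixel columns grow to the right and rows downward; lengths in mm; the calibration is good to about 2 mm. A picture is of the moment at which its call begins: read the wrist's pose just before it. camera_params takes no time and is no camera call.
A pose or a line that the arm cannot do raises env.IKError and nothing moves.
- workorder.sign_off(): hands the job in, once; it reports no verdict.
The state is a dict: "time_s": time; "qpos": joint angles; "dq": joint speeds; "tau": joint torques, N m; "tool_pos": TCP position; "orientation": TCP orientation; "force": force on the tool from outside, world axes, zero at the start; "wrist_torque": the same for the moment, N m; "width": finger opening in mm.
Only numpy, scipy, OpenCV 4.12 (cv2) and the standard library are available. Lean on these libraries where they do the work, as an engineer would, in place of code of your own. Each camera call takes 0.05 s, during which the arm holds its last target.

## Task

Reload the ribbon dispenser: take out its empty spindle, the one with the orange grip, run it through all three reels where they stand in the tray until its black collar is close to the first reel, and lift the three off together on the spindle. Lower the loaded spindle back into the dispenser's slots, grip on the same side as before and all three reels hanging between the side plates, and let go only once it is in the slots. Do not push the other things on the bench about.

Things in the scene. Friction and masses are not known exactly. Their poses are not given: they have to be found in the camera images.
- spindle: The dispenser's loose spindle, 192 mm long, 85 g: a steel tube 10 mm thick along its y axis. Origin on the tube's axis, midway between the side plates when seated. Black collar, 32 mm across, at y = 40 to 44 mm; bare tube, which lies in a slot, from 44 to 61 mm; grip from 61 to 115 mm; on the other side bare tube to y = -64 mm, then the nose. Starts level in the dispenser's slots.
- spindle_grip (a point): Centre of the spindle's orange block grip, at y = 88 mm on its axis. The grip is 54 mm long (y), 18 mm wide (x), 22 mm high (z), at the start square to the bench with its sides upright: it can be pinched from above across its x. Axes as the spindle's.
- spindle_nose (a point): Tip of the spindle's tapered steel nose, at y = -77 mm on its axis; the nose is 13 mm long and 14 mm thick at most. Axes as the spindle's.
- dispenser: Grey steel ribbon dispenser, fixed. Origin at the middle of the spindle's span, on the underside; spindle along y, z up. Base 126 mm along y, x from -57 to 43 mm, 8 mm thick. Two side plates, 80 mm wide, top at z = 84 mm, fill y = 50 to 55 and -50 to -55 mm; each has a slot in its top at x = 0. Toothed cutter bar across the -x side at x = -53 mm, up to z = 37 mm.
- dispenser_seat (a point): Where the spindle's origin lies when seated: 66 mm above the bench, midway between the plates; axes as the dispenser's. The slots are open upwards, 13 mm wide, flaring to 36 mm at the plates' top, their floor 5 mm below this point. The seated spindle can slide 6 mm either way along y: collar just inside the +y plate, grip just outside it.
- tray: Shallow wooden tray, fixed, 82 x 82 mm, floor 4 mm thick, holding the reels upright side by side at its y = -26, 0 and 26 mm, holes in line along its y. Origin centre of underside. Walls on its +x and -x sides 30 mm high; end walls (y = 38 to 41 mm either way) and two partitions only 12 mm high, below the holes.
- tray_axis (a point): Middle of the line through the holes of the three standing reels: over the tray's middle, 38 mm above the bench; axes as the tray's. The reels stand within 2 mm of it across x.
- reel_red: Ribbon reel with white card sides and red ribbon, 70 mm across, 22 mm wide, with a 28 mm hole right through; 20 to 40 g. Origin at its centre, hole along its own y. Stands on edge in the tray, in any of the three places. Hanging on the spindle its centre is 9 mm below the spindle's axis.
- reel_green: Ribbon reel with white card sides and green ribbon, 70 mm across, 22 mm wide, with a 28 mm hole right through; 20 to 40 g. Origin at its centre, hole along its own y. Stands on edge in the tray, in any of the three places. Hanging on the spindle its centre is 9 mm below the spindle's axis.
- reel_gold: Ribbon reel with white card sides and gold ribbon, 70 mm across, 22 mm wide, with a 28 mm hole right through; 20 to 40 g. Origin at its centre, hole along its own y. Stands on edge in the tray, in any of the three places. Hanging on the spindle its centre is 9 mm below the spindle's axis.
- tape_roll: Bystander: roll of brown carton tape lying flat, 100 mm across, 48 mm high; origin centre of underside. Loose.
- wide_reel: Bystander: reel of wide blue ribbon lying flat, 80 mm across, 38 mm high; origin centre of underside. Loose.
- gift_box: Bystander: white gift box with red lid and gold bands, 94 x 114 x 66 mm; origin centre of underside. Loose.
- bauble_box: Bystander: open card tray, 116 x 116 mm, of four baubles, 53 mm high; origin centre of underside. Loose.
- cutter: Bystander: flat grey safety knife, 22 x 120 x 14 mm, long along its y; origin centre of underside. Loose.
- scissors: Bystander: scissors lying flat with black handles, about 190 mm long along their x; origin at the pivot, on the underside. Loose.

How it is judged:
By the outcome, as a careful person would: the job done as asked, in the order asked, and still so for the second after the job is handed in, with the robot touching nothing.
It also fails if it takes over 58 s, if anything falls off the work surface, if the arm or the gripper's body presses on something with over 40 N, if the wrist force passes 120 N, or if a joint passes its speed limit or range.

## Working session

There is one attempt and no reset: what is moved stays moved. The work goes in short steps, each a Python script; the robot and the scene stay as the last script left them, time stands still between calls to the robot, and variables do not carry over. Pictures are saved under pics/ and viewed, and the job is handed in when it is done.

```bash
ls; mkdir -p pics; python3 - <<'E'
from station import env, set_gripper, viewer, workorder
import cv2
for n in ["scene","top","wrist"]:
    p=viewer.camera_params(n); print(n,p)
    cv2.imwrite(f"pics/{n}0.png",viewer.camera(n))
s=env.read_state();print(s)
E
```

```text
pics
scene {'fx': 528.3107387125921, 'fy': 528.3107387125921, 'cx': 287.0477538886138, 'cy': 202.90646818320297, 'pose': array([[-2.09269890e-01, -8.34583785e-01,  5.09584163e-01,
         1.21925988e+03],
       [ 9.77747790e-01, -1.86408831e-01,  9.62341229e-02,
         1.09253715e+02],
       [ 1.46755494e-02,  5.18383694e-01,  8.55022207e-01,
         1.05575863e+03],
       [ 0.00000000e+00,  0.00000000e+00,  0.00000000e+00,
         1.00000000e+00]])}
top {'fx': 504.65876229131106, 'fy': 504.65876229131106, 'cx': 268.14439818916014, 'cy': 218.00393693141265, 'pose': array([[-1.73693367e-03,  9.81499855e-01, -1.91455003e-01,
         3.94107850e+02],
       [-9.99973552e-01, -3.52607946e-04,  7.26438622e-03,
         4.90767382e+00],
       [ 7.06248546e-03,  1.91462557e-01,  9.81474508e-01,
         1.13009324e+03],
       [ 0.00000000e+00,  0.00000000e+00,  0.00000000e+00,
         1.00000000e+00]])}
wrist {'fx': 331.4441925034088, 'fy': 331.4441925034088, 'cx': 280.71509212909183, 'cy': 213.28515431045028, 'tool_from_camera': array([[ 4.28774170e-04,  9.61450419e-01,  2.7497
[... 266 characters left out ...]
        1.00000000e+00]])}
{'time_s': 0.15, 'qpos': array([-1.21598977e+00,  4.23684018e-01,  1.63047483e+00, -1.59964768e-05,
        1.08856053e+00, -1.89747273e-02]), 'dq': array([-0.00181995, -0.00218975, -0.00204142,  0.00143447,  0.00048579,
       -0.00157153]), 'tau': array([ 7.48875245e-04, -5.44983959e+01, -2.73918414e+01,  6.44937227e-02,
        2.05761561e-02, -1.04554133e-04]), 'tool_pos': array([ 228.13815605, -581.53803524,  302.08408563]), 'orientation': array([ 9.82585872e-01,  1.85808201e-01, -1.01137800e-04, -5.54253761e-04]), 'force': array([-0.0410333 ,  0.42483894,  0.26717341]), 'wrist_torque': array([-0.00141161,  0.03471167, -0.0185205 ]), 'width': 88.1265138226554}
```

View pics/scene0.png

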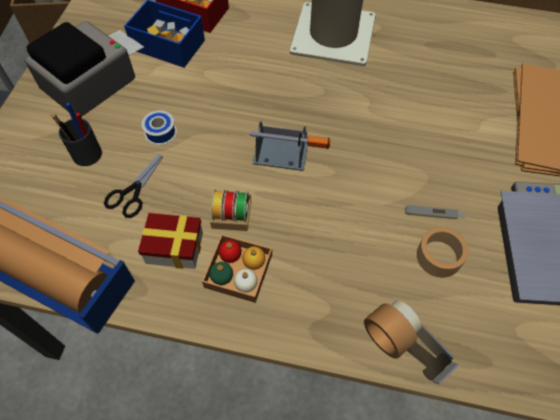

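View pics/top0.png

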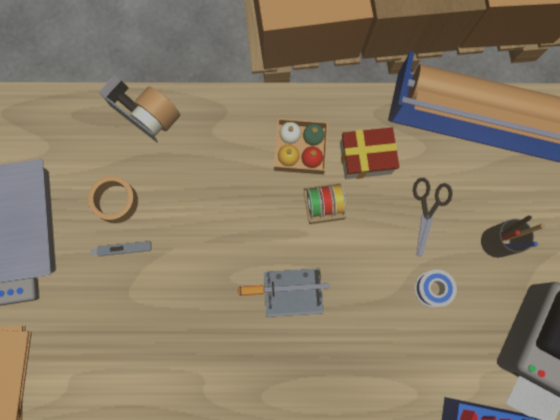

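View pics/wrist0.png

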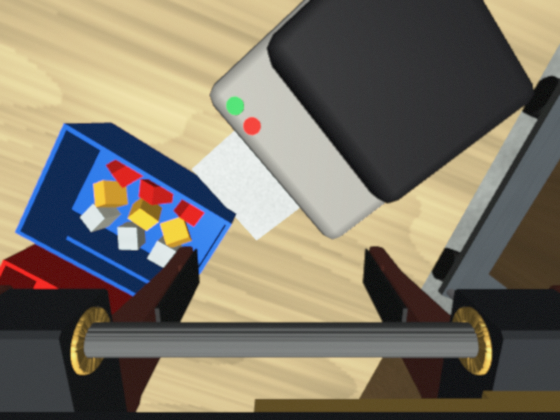

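```bash
cat > h.py <<'E'
from station import env, set_gripper, viewer, workorder
import numpy as np, cv2
from scipy.spatial.transform import Rotation as R
def pose(n):
    p=viewer.camera_params(n)
    if 'pose' in p: return p,p['pose']
    s=env.read_state(); T=np.eye(4);T[:3,:3]=R.from_quat(s['orientation']).as_matrix();T[:3,3]=s['tool_pos']
    return p,T@p['tool_from_camera']
def px2w(n,u,v,z,PT=None):
    p,T=PT or pose(n)
    d=T[:3,:3]@np.array([(u-p['cx'])/p['fx'],-(v-p['cy'])/p['fy'],-1.])
    return T[:3,3]+d*(z-T[2,3])/d[2]
def w2px(n,P,PT=None):
    p,T=PT or pose(n)
    c=T[:3,:3].T@(np.asarray(P,float)-T[:3,3])
    return np.array([p['cx']+p['fx']*c[0]/-c[2],p['cy']-p['fy']*c[1]/-c[2]])
def crop(src,dst,u0,v0,u1,v1,k):
    im=cv2.imread(src) if isinstance(src,str) else src
    c=cv2.resize(im[v0:v1,u0:u1],None,fx=k,fy=k,interpolation=cv2.INTER_CUBIC)
    for u in range((u0+9)//10*10,u1,10): cv2.putText(c,str(u),((u-u0)*k,8),0,.3,(255,255,255)); cv2.line(c,((u-u0)*k,10),((u-u0)*k,14),(255,255,255))
    for v in range((v0+9)//10*10,v1,10): cv2.putText(c,str(v),(0,(v-v0)*k),0,.3,(255,255,255)); cv2.line(c,(20,(v-v0)*k),(24,(v-v0)*k),(255,255,255))
    cv2.imwrite(dst,c)
E
python3 - <<'E'
from h import *
crop('pics/top0.png','pics/t0a.png',230,255,340,325,7)
crop('pics/top0.png','pics/t0b.png',290,170,360,230,10)
for n,u,v,z in [('top',252,290,66),('top',328,286,66),('top',325,203,4)]: print(px2w(n,u,v,z))
E
```

```text
[448.40531534  31.0358816   66.        ]
[ 456.49321374 -128.12046627   66.        ]
[ 648.71256708 -133.61337735    4.        ]
```

View pics/t0a.png

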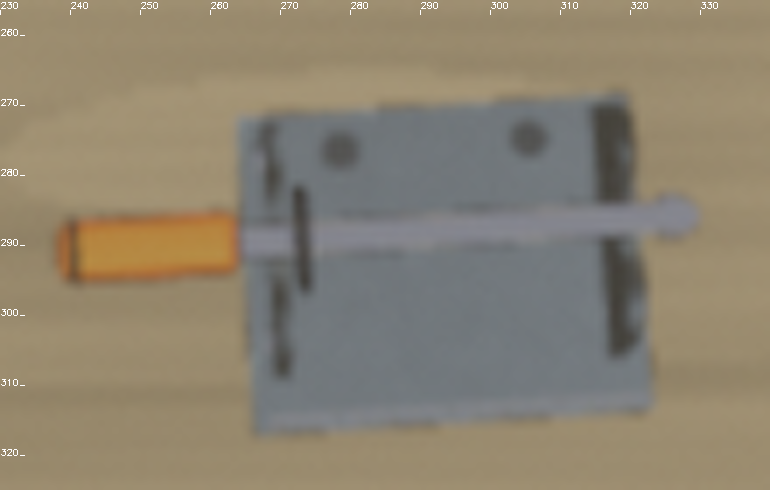

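View pics/t0b.png

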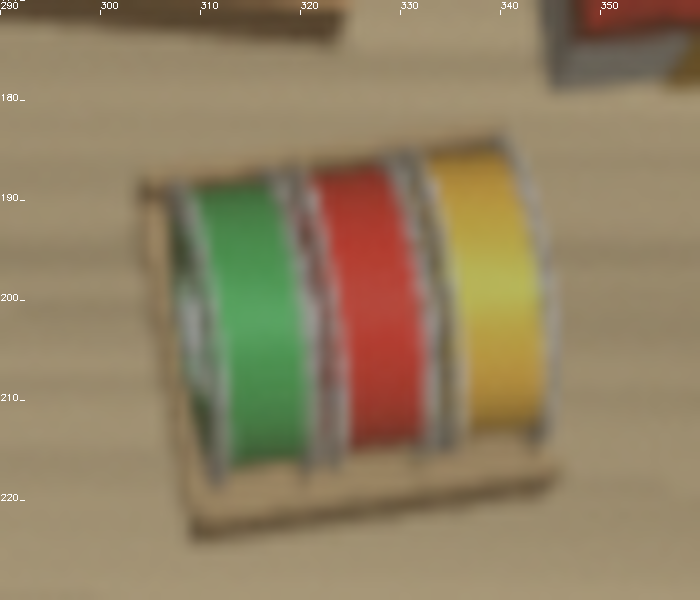

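```bash
cat >> h.py <<'E'
def tq(yaw):  # tool down, tool x along world +y rotated by yaw (rad), spindle y-axis direction
    x=np.array([-np.sin(yaw),np.cos(yaw),0]); z=np.array([0,0,-1.]); y=np.cross(z,x)
    return R.from_matrix(np.array([x,y,z]).T).as_quat()
E
python3 - <<'E'
from h import *
import pickle
q=tq(np.radians(3))
print(env.ik([545,-60,360],q))
env.reach([545,-60,360],q)
env.hold(0.2)
PT=pose('wrist'); im=viewer.camera('wrist'); pickle.dump(PT,open('pt1.pkl','wb')); cv2.imwrite('pics/w1.png',im)
s=env.read_state();print(s['time_s'],s['tool_pos'],s['qpos'])
E
```

```text
[-1.31355608e-01  2.46236750e-01  1.74549273e+00 -4.44089210e-16
  1.14986317e+00 -1.83715486e-01]
2.5917 [544.97722394 -60.50879743 359.9151644 ] [-1.32264783e-01  2.46420208e-01  1.74545444e+00 -4.28707150e-05
  1.14983851e+00 -1.83695922e-01]
```

View pics/w1.png

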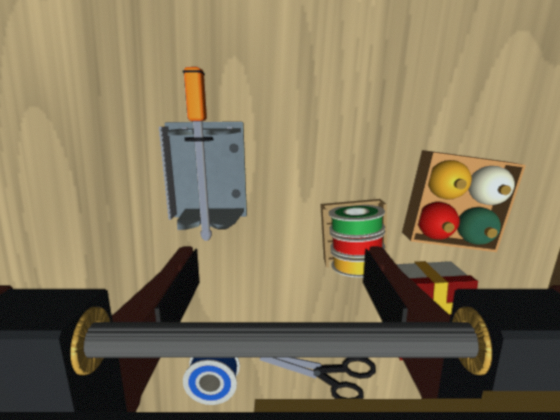

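```bash
python3 - <<'E'
from h import *
crop('pics/w1.png','pics/w1a.png',150,55,260,250,4)
crop('pics/w1.png','pics/w1b.png',310,190,400,285,8)
E
```

```text
(no output)
```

View pics/w1a.png

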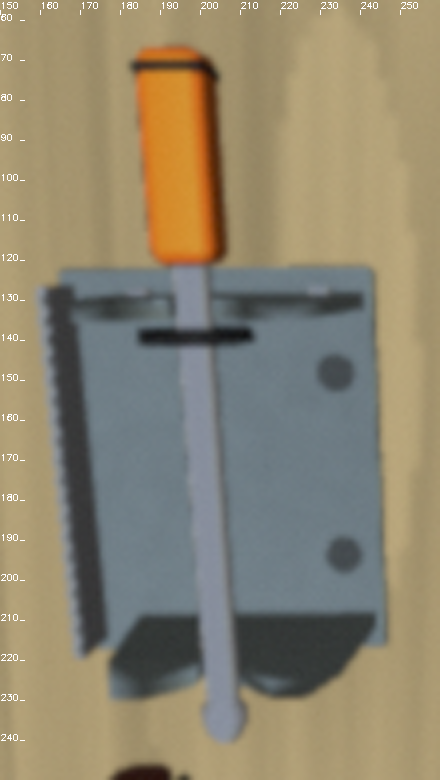

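View pics/w1b.png

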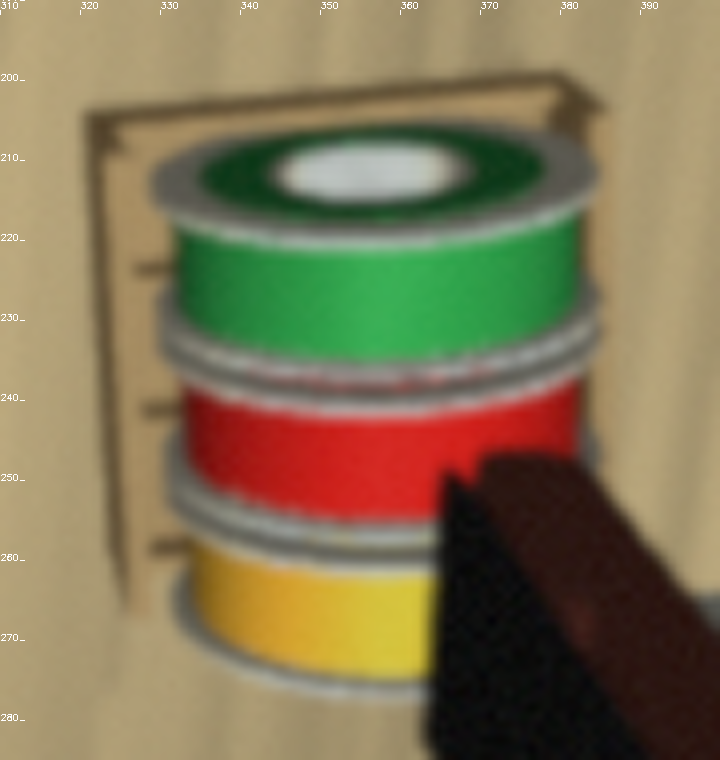

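```bash
cat > fit.py <<'E'
from h import *
import pickle
from scipy.optimize import least_squares
PW=pickle.load(open('pt1.pkl','rb')); PTp=pose('top')
def fit(name,obs,x0):
    def res(p,w=None):
        c,s=np.cos(p[2]),np.sin(p[2]); r=[]
        for cam,u,v,l in obs:
            P=[p[0]+c*l[0]-s*l[1],p[1]+s*l[0]+c*l[1],l[2]]
            d=w2px(cam,P,PW if cam=='wrist' else PTp)-[u,v]
            r+=list(d)
        return np.array(r)
    for cams in (['wrist'],['top'],['wrist','top']):
        o=obs; obs2=[x for x in o if x[0] in cams]
        obs_=obs
        obs=obs2
        f=least_squares(res,x0); print(name,cams,np.round(f.x[:2],1),'yaw',np.round(np.degrees(f.x[2]),2)); print(np.round(f.fun.reshape(-1,2),1).tolist())
        obs=obs_
    return f.x
sp=[('wrist',206,240.5,(0,-77,66)),('wrist',199,139,(0,41,66)),('wrist',197.7,125,(0,58,70)),
 ('top',329.7,285.7,(0,-77,66)),('top',238.3,290.7,(0,115,66)),('top',263.5,289.5,(0,61,70))]
fit('spindle',sp,[450,-50,.05])
di=[('wrist',243.2,122,(43,63,8)),('wrist',246.5,216.2,(43,-63,8)),('wrist',168.3,126.8,(-53,50,37)),
 ('top',264,271.9,(43,63,8)),('top',319.7,268.6,(43,-63,8))]
fit('disp',di,[450,-50,.05])
tr=[('wrist',320.5,204.5,(-41,41,30)),('wrist',326,267,(-41,-41,30)),('wrist',356.5,211.5,(0,37,38)),
 ('top',309.2,222.2,(-41,41,30)),('top',345.5,217.7,(-41,-41,30)),('top',304.3,188,(41,41,30))]
fit('tray',tr,[650,-130,.05])
E
python3 fit.py
```

```text
spindle ['wrist'] [453.7 -52.1] yaw 2.97
[[-0.0, -0.4], [0.3, 1.1], [-0.3, -0.7]]
spindle ['top'] [452.9 -54.6] yaw 3.07
[[-0.1, 0.1], [-0.3, 0.1], [0.3, -0.2]]
spindle ['wrist', 'top'] [453.5 -52.7] yaw 3.05
[[-0.1, 0.1], [0.1, 1.6], [-0.6, -0.2], [-1.0, -0.2], [-1.2, -0.2], [-0.6, -0.5]]
disp ['wrist'] [456.6 -51.4] yaw 0.14
[[4.8, -1.3], [-0.5, 0.3], [-4.1, 1.3]]
disp ['top'] [451.8 -58.4] yaw 3.33
[[-0.4, 0.0], [0.4, -0.0]]
disp ['wrist', 'top'] [455.7 -52.3] yaw 0.13
[[4.1, -0.7], [-1.2, 0.9], [-4.8, 2.0], [-2.2, -3.3], [-1.2, -0.2]]
tray ['wrist'] [ 645.4 -125.7] yaw 7.47
[[1.8, 2.9], [-1.0, -1.1], [-0.8, -1.9]]
tray ['top'] [ 644.  -129.8] yaw 7.55
[[0.1, 0.5], [0.3, 0.2], [-0.4, -0.8]]
tray ['wrist', 'top'] [ 645.  -126.9] yaw 7.24
[[1.6, 3.7], [-1.5, -0.4], [-1.1, -1.0], [-1.3, -0.0], [-1.1, -0.1], [-1.6, -1.4]]
```

```bash
sed -i "s/('wrist',168.3,126.8,(-53,50,37)),//; s/('wrist',320.5,204.5,(-41,41,30)),('wrist',326,267/('wrist',323.3,208,(-41,41,30)),('wrist',326.5,266/" fit.py; python3 fit.py
python3 - <<'E'
from h import *
s0=np.array([453.5,-53.]);yw=np.radians(3.05)
for t,w in [((453.3,-52.7),3.05),((644.5,-127),7.4)]:
  w=np.radians(w)
  for d in (84,210):
    for z in (127,99,220):
      p=[t[0]-np.sin(w)*d,t[1]+np.cos(w)*d,z]; print(d,z,env.ik(p,tq(w)))
E
```

```text
spindle ['wrist'] [453.7 -52.1] yaw 2.97
[[-0.0, -0.4], [0.3, 1.1], [-0.3, -0.7]]
spindle ['top'] [452.9 -54.6] yaw 3.07
[[-0.1, 0.1], [-0.3, 0.1], [0.3, -0.2]]
spindle ['wrist', 'top'] [453.5 -52.7] yaw 3.05
[[-0.1, 0.1], [0.1, 1.6], [-0.6, -0.2], [-1.0, -0.2], [-1.2, -0.2], [-0.6, -0.5]]
disp ['wrist'] [454.  -54.6] yaw 3.23
[[-0.0, -0.8], [0.0, 0.9]]
disp ['top'] [451.8 -58.4] yaw 3.33
[[-0.4, 0.0], [0.4, -0.0]]
disp ['wrist', 'top'] [453.4 -55.6] yaw 3.22
[[-0.5, 0.0], [-0.5, 1.6], [-1.7, -0.8], [-0.8, -0.7]]
tray ['wrist'] [ 647.  -126.9] yaw 7.48
[[0.1, 0.3], [-0.4, 0.7], [0.3, -0.9]]
tray ['top'] [ 644.  -129.8] yaw 7.55
[[0.1, 0.5], [0.3, 0.2], [-0.4, -0.8]]
tray ['wrist', 'top'] [ 646.2 -127.7] yaw 7.31
[[-0.4, 0.9], [-1.1, 1.2], [-0.3, -0.3], [-0.9, -0.5], [-0.8, -0.6], [-1.3, -1.8]]
84 127 [ 4.29075548e-02  4.84910819e-01  2.10690856e+00 -4.44089210e-16
  5.49773271e-01 -1.03249874e-02]
84 99 [ 4.29075548e-02  5.45616230e-01  2.11090129e+00 -4.44089210e-16
  4.85075135e-01 -1.03249874e-02]
84 220 [ 4.29075548e-02  2.99353996e-01  2.06781161e+00 -4.44089210e-16
  7.74427048
[... 278 characters left out ...]
.02802597e+00 -4.44089210e-16
  7.89385227e-01  2.62618986e-01]
84 127 [-8.75882806e-02  6.66280372e-01  1.69251094e+00 -4.44089210e-16
  7.82801340e-01 -2.16742645e-01]
84 99 [-8.75882806e-02  7.08968080e-01  1.69569924e+00 -4.44089210e-16
  7.36925334e-01 -2.16742645e-01]
84 220 [-8.75882806e-02  5.35908768e-01  1.66089083e+00 -4.44089210e-16
  9.44793051e-01 -2.16742645e-01]
210 127 [ 1.11729600e-01  6.52965340e-01  1.72201565e+00 -4.44089210e-16
  7.66611663e-01 -1.74247643e-02]
210 99 [ 1.11729600e-01  6.96525842e-01  1.72523284e+00 -4.44089210e-16
  7.19833972e-01 -1.74247643e-02]
210 220 [ 1.11729600e-01  5.19857850e-01  1.69012825e+00 -4.44089210e-16
  9.31606555e-01 -1.74247643e-02]
```

```bash
cat >> h.py <<'E'
G=82.
def tcp(o,yawdeg,z):  # TCP for spindle origin (x,y) at axis height z
    w=np.radians(yawdeg); return [o[0]-np.sin(w)*G,o[1]+np.cos(w)*G,z+61]
def snap(n,f):
    PT=pose(n); im=viewer.camera(n); cv2.imwrite(f,im); return im,PT
def st(m=''):
    s=env.read_state(); print(m,round(s['time_s'],2),np.round(s['tool_pos'],1),'F',np.round(s['force'],1),'T',np.round(s['wrist_torque'],2),'w',round(s['width'],1))
E
python3 - <<'E'
from h import *
O=(453.5,-52.9);Y=3.05;q=tq(np.radians(Y))
env.reach(tcp(O,Y,160),q)
set_gripper(50)
env.move_l(tcp(O,Y,66),rate=120,f_stop=15)
st('down'); im,_=snap('wrist','pics/w2.png'); set_gripper(0); st('grip')
snap('wrist','pics/w3.png')
E
```

```text
down 5.06 [449.5  29.  127.4] F [ 0.  -0.  -0.6] T [-0.11 -0.15 -0.01] w 50.1
grip 5.71 [449.2  29.  127.1] F [0.2 0.1 0.8] T [-0.07 -0.05 -0.05] w 17.9
```

View pics/w2.png

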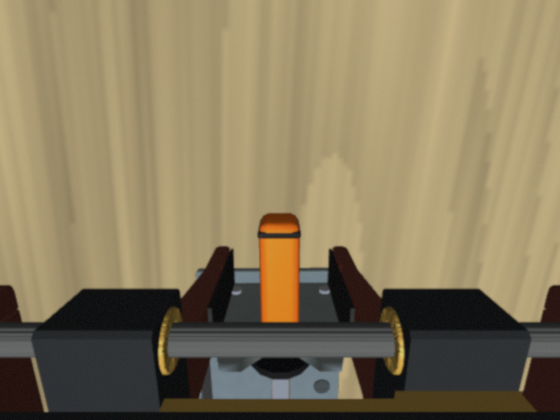

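View pics/w3.png

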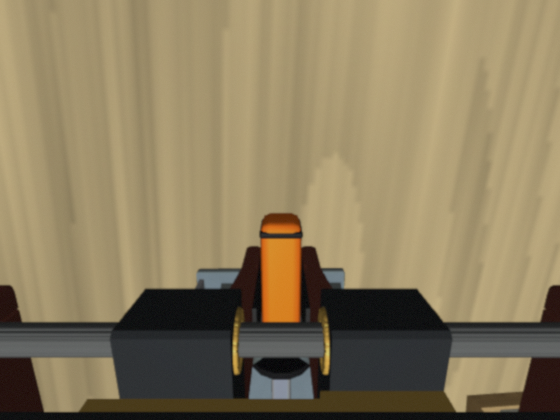

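```bash
python3 - <<'E'
from h import *
for z in (66,72,77): print(px2w('wrist',280,213,z), px2w('wrist',280,235,z))
s=env.read_state()['tool_pos']; w=np.radians(3.05)
print('pred end y115', s[1]+33*np.cos(w))
O=(449.2+np.sin(w)*G,29.0-np.cos(w)*G);print(O)
env.move_l([s[0],s[1],s[2]+60],rate=100); st('lift')
T=(646,-127.5);Y=7.5;c,sn=np.cos(np.radians(Y)),np.sin(np.radians(Y))
D=128
o=(T[0]-sn*D,T[1]+c*D)
env.move_l(tcp(o,Y,115),rot=tq(np.radians(Y)),rate=150); st('at')
env.move_l(tcp(o,Y,39),rate=120); env.hold(.2); st('low')
snap('top','pics/t4.png'); snap('scene','pics/s4.png')
crop('pics/top0.png' and 'pics/t4.png','pics/t4a.png',240,170,360,270,6)
crop('pics/s4.png','pics/s4a.png',170,130,330,250,5)
E
```

```text
[446.5145559  65.3487728  66.       ] [447.06782842  54.94278125  66.        ]
[446.4379489   67.05423815  72.        ] [446.96792347  57.08643639  72.        ]
[446.37410974  68.47545928  77.        ] [446.88466935  58.87281568  77.        ]
pred end y115 61.95825892818593
(np.float64(453.56300719964634), np.float64(-52.88384558736743))
lift 6.51 [448.9  29.  186.8] F [ 1.9 -0.4 -0.5] T [ 0.02 -0.08 -0.04] w 18.0
at 7.84 [617.9  80.5 175.8] F [-0.2 -1.3 -0.5] T [ 0.03 -0.11  0.05] w 17.6
low 8.82 [619.1  80.8 101. ] F [-1.   0.9  0.3] T [ 0.07 -0.05  0.03] w 17.8
```

View pics/t4a.png

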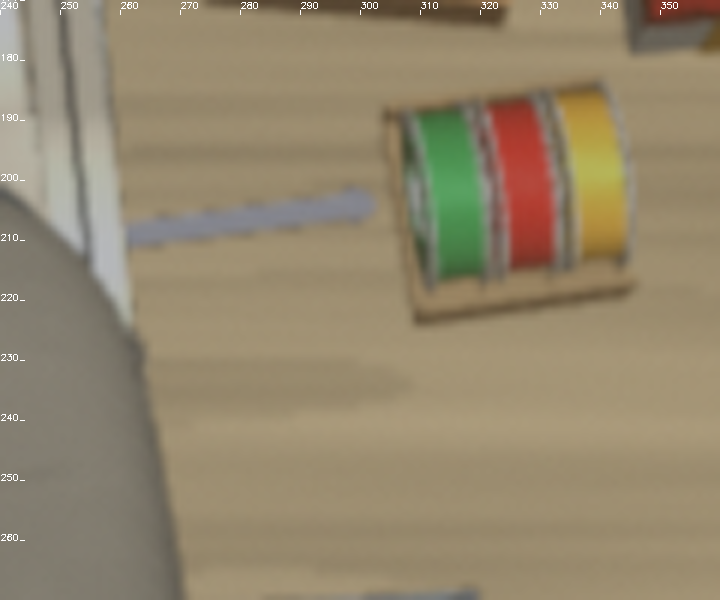

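View pics/s4a.png

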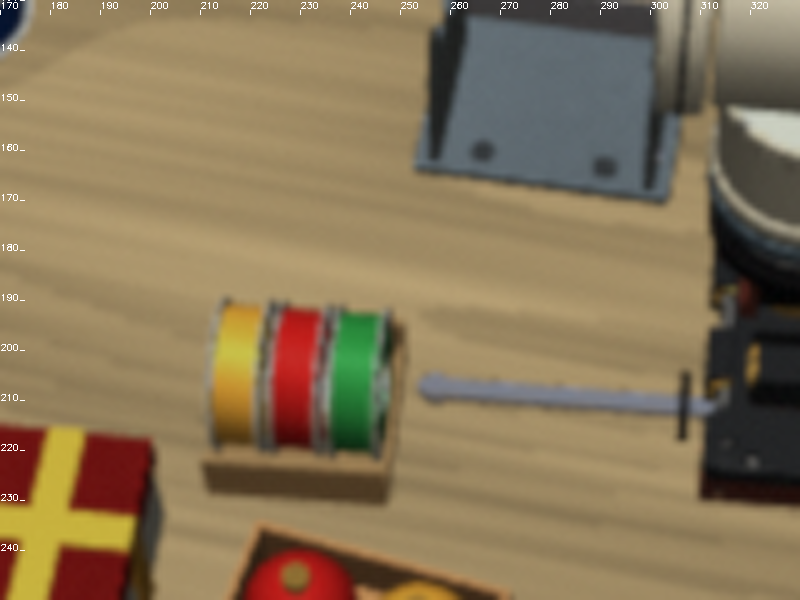

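```bash
python3 - <<'E'
from h import *
s=env.read_state();M=R.from_quat(s['orientation']).as_matrix();ax=M[:,0];P0=s['tool_pos']+M[:,2]*61
print('yaw',np.degrees(np.arctan2(-ax[0],ax[1])),ax)
nose=P0-ax*(G+77); print('nose',nose, 'axisref',P0-ax*G)
for n in('top','scene'):
    print(n,w2px(n,nose),'20mm back',w2px(n,nose+20*ax),'col',w2px(n,nose+119*ax))
    T=(646,-127.5);w=np.radians(7.5)
    for l in [(-41,41,30),(-41,-41,30),(41,41,30),(41,41,0),(0,37,38),(0,37,73),(0,-37,73),(41,-41,30),(41,-41,0)]:
        P=[T[0]+l[0]*np.cos(w)-l[1]*np.sin(w),T[1]+l[0]*np.sin(w)+l[1]*np.cos(w),l[2]]; print('  ',l,np.round(w2px(n,P),1))
E
```

```text
yaw 7.5030178092658035 [-1.30578412e-01  9.91437985e-01 -3.18654643e-05]
nose [639.75295179 -76.8686864   39.69006986] axisref [ 6.29698414e+02 -5.27961591e-01  3.96876162e+01]
top [301.39318296 203.39542116] 20mm back [292.45748651 204.54810482] col [248.07378411 210.2734972 ]
   (-41, 41, 30) [308.2 221.8]
   (-41, -41, 30) [344.7 217.1]
   (41, 41, 30) [302.9 186.3]
   (41, 41, 0) [301.9 189.6]
   (0, 37, 38) [307.6 202.9]
   (0, 37, 73) [309.  199.3]
   (0, -37, 73) [342.9 195. ]
   (41, -41, 30) [338.8 181.7]
   (41, -41, 0) [337.  185.1]
scene [253.24835652 206.64825338] 20mm back [262.14613997 207.32847253] col [306.31843529 210.70536312]
   (-41, 41, 30) [251.1 193. ]
   (-41, -41, 30) [215.6 190.3]
   (41, 41, 30) [246.9 224.2]
   (41, 41, 0) [247.5 230.6]
   (0, 37, 38) [247.1 206.4]
   (0, 37, 73) [246.3 198.2]
   (0, -37, 73) [212.7 195.6]
   (41, -41, 30) [210.1 221.4]
   (41, -41, 0) [211.5 227.8]
```

```bash
python3 - <<'E'
from h import *
T=(645.4,-128.3);Y=7.5;c,sn=np.cos(np.radians(Y)),np.sin(np.radians(Y))
def o(D): return (T[0]-sn*D,T[1]+c*D)
q=tq(np.radians(Y))
env.move_l(tcp(o(126),Y,37.5),rot=q,rate=60)
r=env.move_l(tcp(o(85),Y,37.5),rot=q,rate=60,f_stop=6); st(f'in {r}')
snap('top','pics/t5.png'); snap('scene','pics/s5.png')
crop('pics/t5.png','pics/t5a.png',240,170,360,270,6)
crop('pics/s5.png','pics/s5a.png',190,170,330,250,5)
E
```

```text
in False 10.01 [623.6  37.3  98.5] F [-0.6  0.5 -0.1] T [ 0.07 -0.04 -0.05] w 17.7
```

View pics/t5a.png

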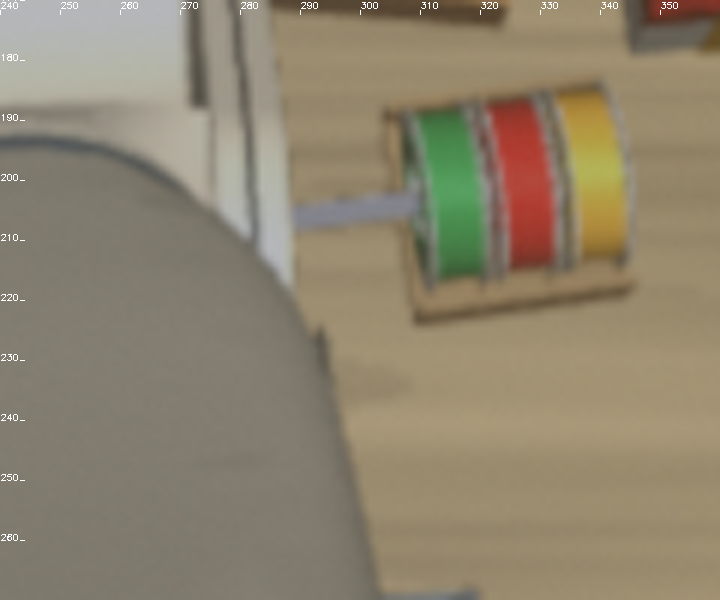

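View pics/s5a.png

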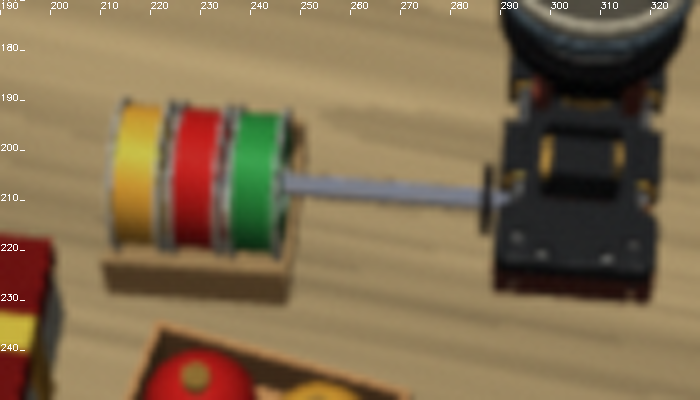

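```bash
python3 - <<'E'
from h import *
T=(645.4,-128.3);Y=7.5;c,sn=np.cos(np.radians(Y)),np.sin(np.radians(Y))
def o(D): return (T[0]-sn*D,T[1]+c*D)
q=tq(np.radians(Y))
r=env.move_l(tcp(o(1),Y,37.5),rot=q,rate=60,f_stop=6); st(f'in {r}')
env.hold(.2);st()
snap('top','pics/t6.png'); snap('scene','pics/s6.png')
crop('pics/t6.png','pics/t6a.png',280,170,380,250,8)
crop('pics/s6.png','pics/s6a.png',180,170,290,250,7)
E
```

```text
in False 11.66 [634.5 -45.7  98.5] F [ 0.4  0.6 -1.6] T [ 0.03 -0.08 -0.02] w 17.9
 11.86 [634.5 -45.8  98.5] F [ 0.1 -0.5 -1.3] T [ 0.03 -0.09  0.03] w 17.4
```

View pics/t6a.png

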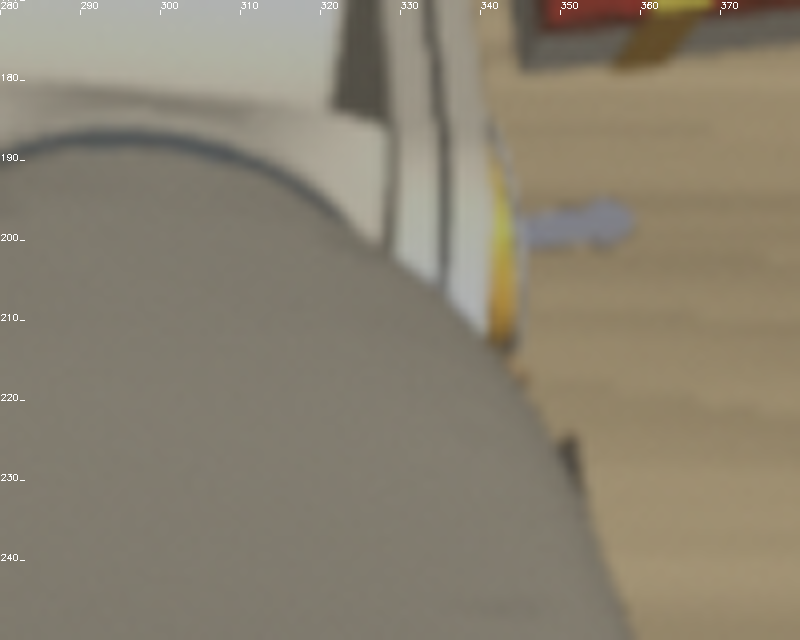

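View pics/s6a.png

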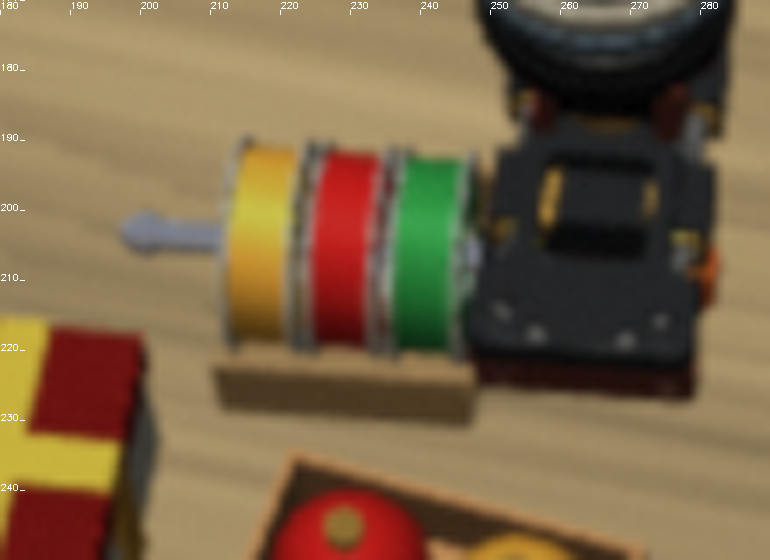

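```bash
python3 - <<'E'
from h import *
s=env.read_state();M=R.from_quat(s['orientation']).as_matrix();ax=M[:,0];P0=s['tool_pos']+M[:,2]*61
print('nose',w2px('scene',P0-ax*(G+77)),w2px('top',P0-ax*(G+77)))
T=np.array([645.4,-128.3]);w=np.radians(7.5)
f=lambda l:[T[0]+l[0]*np.cos(w)-l[1]*np.sin(w),T[1]+l[0]*np.sin(w)+l[1]*np.cos(w),l[2]]
a=np.linspace(0,2*np.pi,200)
for y in (37,15,11,-11,-15,-37):
    for n in ('scene','top'):
        e=np.array([w2px(n,f((35*np.cos(t),y,38+35*np.sin(t)))) for t in a]); i=e[:,1].argmin();j=e[:,1].argmax();print(y,n,'top',e[i].round(1),'bot',e[j].round(1), 'umax',e[:,0].max().round(1))
E
```

```text
nose [196.90632176 202.42765349] [358.04796056 196.76702033]
37 scene top [247.9 190.5] bot [245.5 221.7] umax 248.8
37 top top [306.1 187.5] bot [310.  218.8] umax 310.7
15 scene top [238.2 189.8] bot [235.8 220.9] umax 239.3
15 top top [315.9 186.3] bot [319.8 217.6] umax 320.7
11 scene top [236.4 189.7] bot [234.  220.8] umax 237.5
11 top top [317.7 186. ] bot [321.5 217.3] umax 322.5
-11 scene top [226.6 188.9] bot [224.3 220. ] umax 228.0
-11 top top [327.5 184.8] bot [331.3 216.1] umax 332.6
-15 scene top [224.9 188.8] bot [222.5 219.9] umax 226.3
-15 top top [329.2 184.6] bot [333.1 215.8] umax 334.4
-37 scene top [215.1 188.1] bot [212.7 219.1] umax 216.8
-37 top top [339.  183.3] bot [342.9 214.6] umax 344.4
```

```bash
python3 - <<'E'
from h import *
T=(645.4,-128.3);Y=7.5;c,sn=np.cos(np.radians(Y)),np.sin(np.radians(Y))
def o(D): return (T[0]-sn*D,T[1]+c*D)
q=tq(np.radians(Y))
r=env.move_l(tcp(o(-1),Y,37.5),rot=q,rate=40,f_stop=6); st(f'in {r}')
env.move_l(tcp(o(-1),Y,60),rot=q,rate=40); st('up')
env.move_l(tcp(o(-1),Y,160),rot=q,rate=80); env.hold(.2); st('up')
snap('top','pics/t7.png'); snap('scene','pics/s7.png')
crop('pics/s7.png','pics/s7a.png',160,130,300,240,5)
E
```

```text
in False 12.21 [634.9 -48.2  98.5] F [ 0.1  0.2 -1.3] T [ 0.01 -0.04  0.01] w 17.8
up 12.92 [634.7 -48.  121.1] F [ 0.5  0.6 -1.7] T [ 0.14 -0.04  0.04] w 17.8
up 14.52 [634.7 -48.  220.5] F [-0.7  0.4 -1.5] T [ 0.06 -0.11 -0.04] w 17.2
```

View pics/s7a.png

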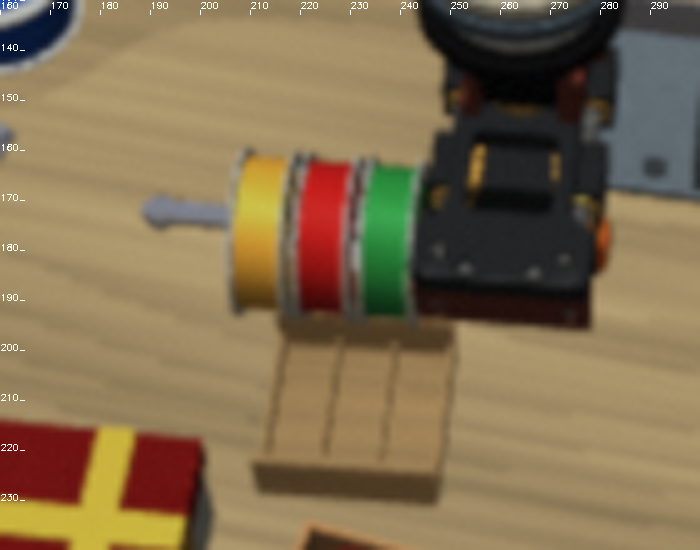

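```bash
python3 - <<'E'
from h import *
s=env.read_state();M=R.from_quat(s['orientation']).as_matrix();ax=M[:,0];P0=s['tool_pos']+M[:,2]*61
N=P0-ax*(G+77)
for dz in (0,-3,-6): print(dz,'nose',w2px('scene',N+[0,0,dz]),w2px('top',N+[0,0,dz]))
crop('pics/t7.png','pics/t7a.png',280,150,380,230,7)
E
```

```text
0 nose [188.06768279 171.35555006] [370.29615144 182.41154938]
-3 nose [188.27998804 172.18636973] [369.98682506 182.80350141]
-6 nose [188.49129304 173.01327509] [369.67930245 183.19316787]
```

View pics/t7a.png

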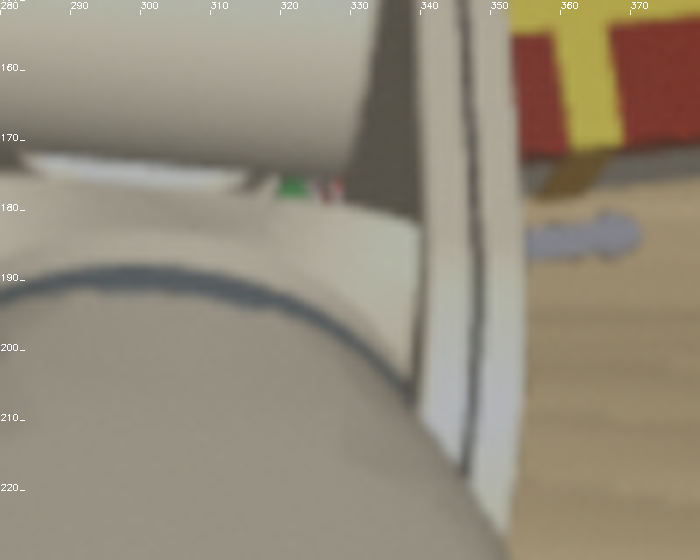

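```bash
python3 - <<'E'
from h import *
Y=3.05;o=(453.65,-55.4);q=tq(np.radians(Y))
env.move_l(tcp(o,Y,160),rot=q,rate=120); env.hold(.2); st('over')
env.move_l(tcp(o,Y,138),rot=q,rate=60);env.hold(.3); st('over')
snap('top','pics/t8.png'); snap('scene','pics/s8.png'); snap('wrist','pics/w8.png')
crop('pics/s8.png','pics/s8a.png',220,80,350,190,6)
crop('pics/t8.png','pics/t8a.png',230,240,350,330,6)
s=env.read_state();M=R.from_quat(s['orientation']).as_matrix();ax=M[:,0];P0=s['tool_pos']+M[:,2]*61
N=P0-ax*(G+77)
for dz in (0,-3,-6): print(dz,'nose',w2px('scene',N+[0,0,dz]),w2px('top',N+[0,0,dz]))
E
```

```text
over 16.63 [449.5  26.4 220.9] F [-0.4  0.4 -1.9] T [ 0.12 -0.1   0.01] w 18.2
over 17.45 [449.4  26.5 199.2] F [-0.2 -0.6 -2. ] T [ 0.16 -0.1   0.03] w 18.0
0 nose [247.16249874 112.41918787] [334.66342429 283.12207652]
-3 nose [247.22846025 113.29844741] [334.45472607 283.2212303 ]
-6 nose [247.29413998 114.17395106] [334.24726593 283.31979586]
```

View pics/s8a.png

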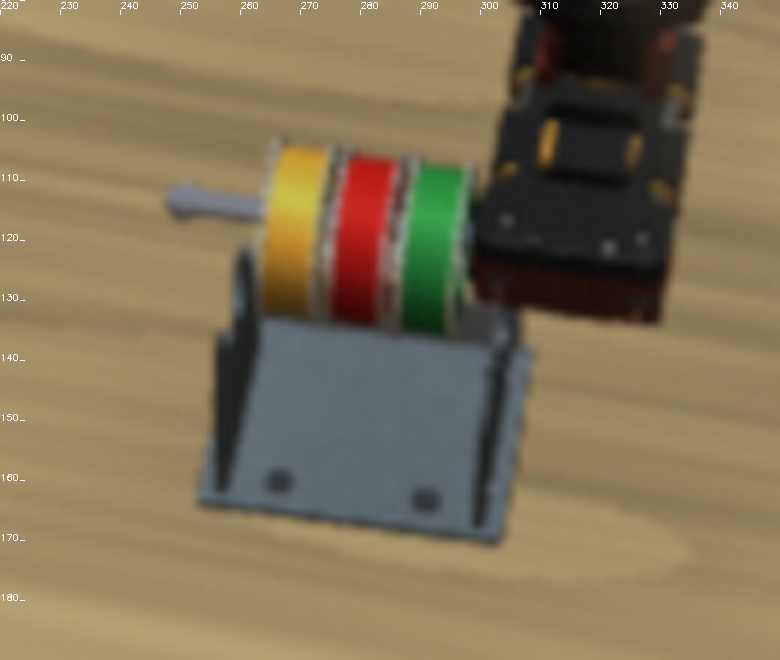

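View pics/t8a.png

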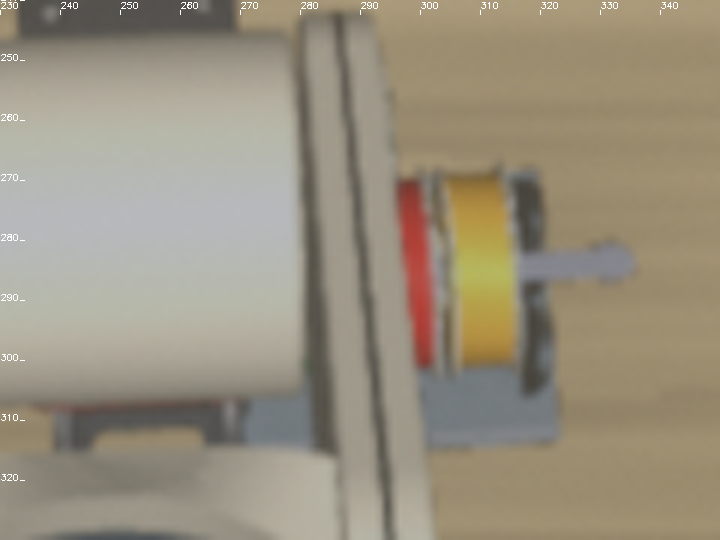

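View pics/w8.png

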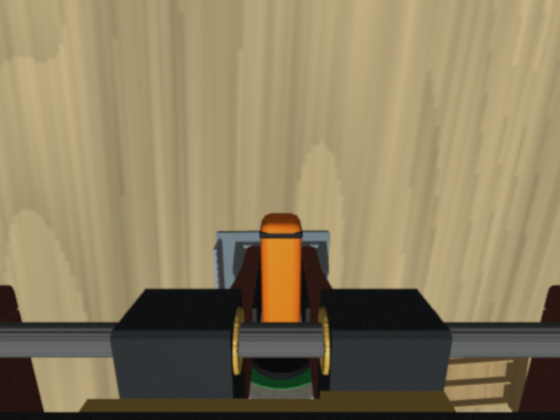

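```bash
python3 - <<'E'
from h import *
O=np.array([453.65,-55.4]);w=np.radians(3.05)
def loc(P): d=P[:2]-O; return d[0]*np.cos(w)+d[1]*np.sin(w),-d[0]*np.sin(w)+d[1]*np.cos(w)
print('gold',loc(px2w('top',316,282,164)),'plate out',loc(px2w('top',319.8,272,84)),loc(px2w('top',321.5,300,84)),'plate in bottom',loc(px2w('top',317,305,84)))
f=lambda l:[O[0]+l[0]*np.cos(w)-l[1]*np.sin(w),O[1]+l[0]*np.sin(w)+l[1]*np.cos(w),l[2]]
for l in [(40,-50,84),(40,-55,84),(-40,-50,84),(-40,-55,84),(40,50,84),(40,55,84),(43,63,8),(43,-63,8),(43,63,0),(43,-63,0)]:print(l,w2px('scene',f(l)).round(1),w2px('top',f(l)).round(1))
E
```

```text
gold (np.float64(2.674431022182803), np.float64(-37.97452085906387)) plate out (np.float64(27.657599036862937), np.float64(-55.733616760242334)) (np.float64(-29.632131063124284), np.float64(-54.94730074205052)) plate in bottom (np.float64(-39.1978621692716), np.float64(-44.99417106245312))
(40, -50, 84) [256.4 142.6] [316.6 266.2]
(40, -55, 84) [254.3 142.3] [319.  266.1]
(-40, -50, 84) [262.7 116.3] [319.5 305.3]
(-40, -55, 84) [260.6 116. ] [321.9 305.1]
(40, 50, 84) [299.3 148.4] [268.5 268.8]
(40, 55, 84) [301.4 148.7] [266.1 268.9]
(43, 63, 8) [303.3 169.2] [262.3 271. ]
(43, -63, 8) [252.  162.1] [318.9 267.9]
(43, 63, 0) [303.2 171.1] [262.3 271.3]
(43, -63, 0) [252.2 164. ] [318.5 268.2]
```

```bash
python3 - <<'E'
from h import *
Y=3.05;o=(453.65,-55.4);q=tq(np.radians(Y))
r=env.move_l(tcp(o,Y,92),rot=q,rate=60,f_stop=8);st(f'{r}')
if not r:
    r=env.move_l(tcp(o,Y,66),rot=q,rate=30,f_stop=8);st(f'{r}')
env.hold(.3); st()
snap('top','pics/t9.png'); snap('scene','pics/s9.png'); snap('wrist','pics/w9.png')
crop('pics/s9.png','pics/s9a.png',220,80,350,190,6)
crop('pics/t9.png','pics/t9a.png',230,240,350,330,6)
s=env.read_state();M=R.from_quat(s['orientation']).as_matrix();ax=M[:,0];P0=s['tool_pos']+M[:,2]*61
N=P0-ax*(G+77)
for dz in (0,-3,-6): print(dz,'nose',w2px('scene',N+[0,0,dz]),w2px('top',N+[0,0,dz]))
E
```

```text
False 18.52 [449.5  26.5 153.1] F [-0.3 -0.3 -1.7] T [ 0.15 -0.06 -0.04] w 17.9
True 19.41 [449.1  26.5 126.8] F [-0.3 -0.3  4.1] T [-0.13  0.04 -0.02] w 18.1
 19.71 [449.   26.5 126.8] F [0.2 0.1 6. ] T [-0.15  0.04 -0.01] w 18.1
0 nose [248.71010151 132.50451632] [329.96584147 285.53581746]
-3 nose [248.76966651 133.29961839] [329.78414189 285.62163909]
-6 nose [248.82898958 134.09149092] [329.60344832 285.70698554]
```

View pics/s9a.png

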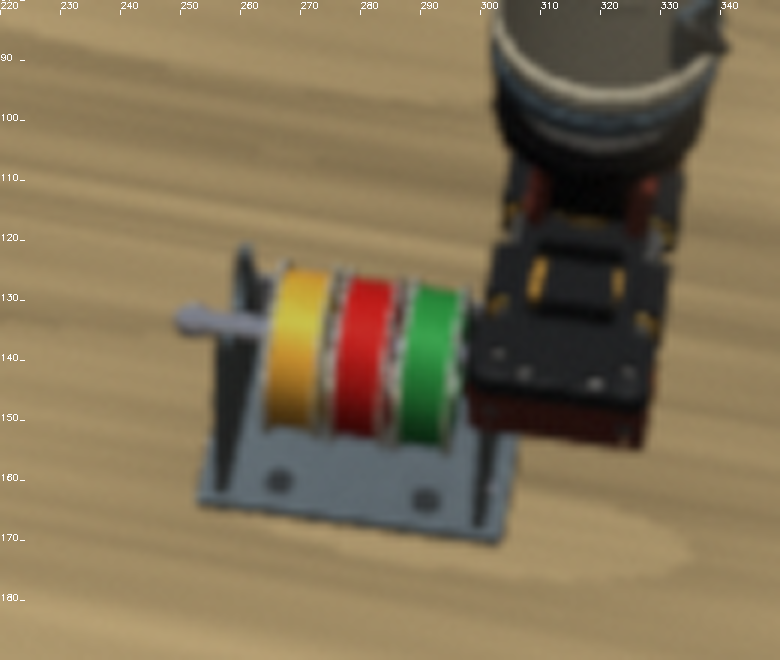

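View pics/t9a.png

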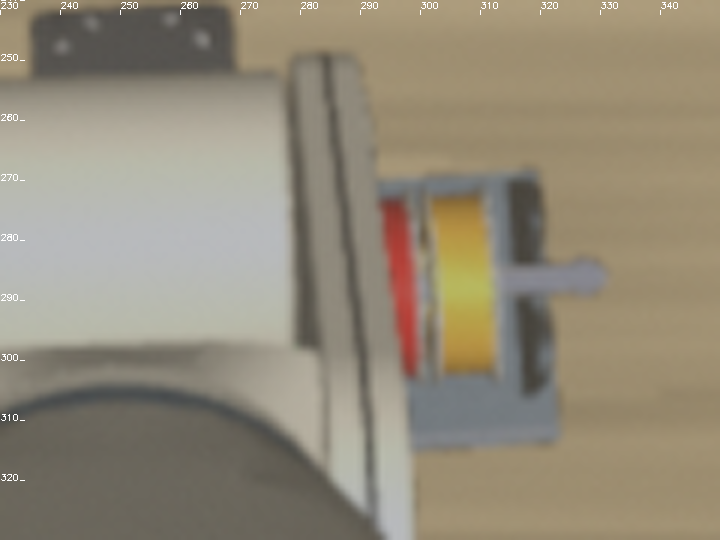

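```bash
python3 - <<'E'
from h import *
Y=3.05;o=(453.65,-55.4)
set_gripper(50); st('open'); env.hold(.2)
s=env.read_state()['tool_pos']
env.move_l([s[0],s[1],s[2]+70],rate=80); st()
env.reach([545,60,360],tq(np.radians(3))); env.hold(.3)
im,PT=snap('wrist','pics/w10.png'); snap('scene','pics/s10.png'); snap('top','pics/t10.png')
st(); crop('pics/w10.png','pics/w10a.png',120,140,290,290,5);crop('pics/s10.png','pics/s10a.png',220,80,350,190,6);crop('pics/t10.png','pics/t10a.png',230,240,350,330,6)
E
```

```text
open 20.54 [448.5  26.5 126.2] F [-0.7  0.4  0.5] T [-0.03 -0.08 -0.08] w 50.1
 21.77 [448.2  26.5 195.9] F [-0.2 -0.1 -0.7] T [-0.05 -0.08 -0.01] w 50.1
 23.01 [544.8  59.9 359.6] F [ 0.5 -0.3  0.2] T [-0.04 -0.09  0.02] w 50.1
```

View pics/w10a.png

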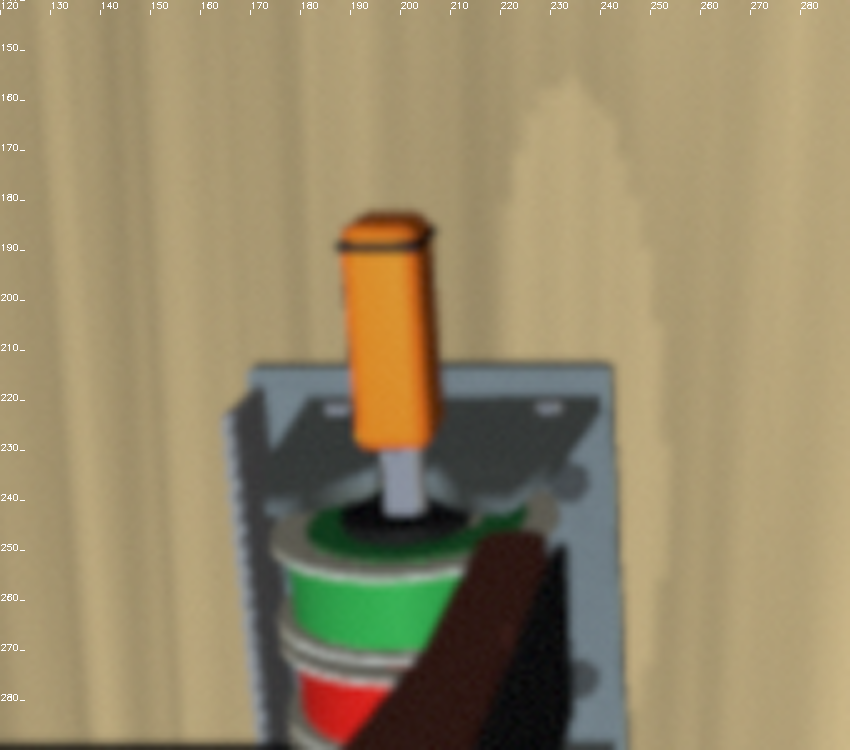

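View pics/s10a.png

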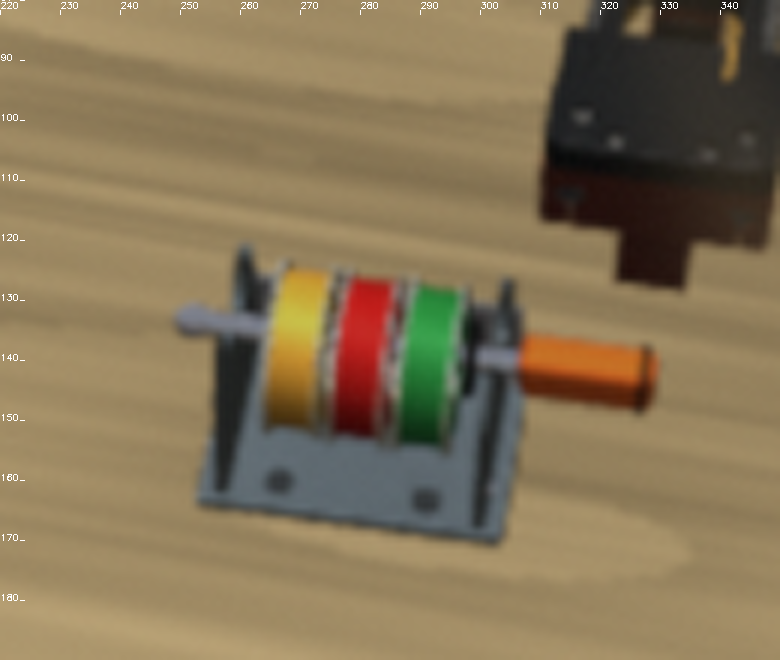

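View pics/t10a.png

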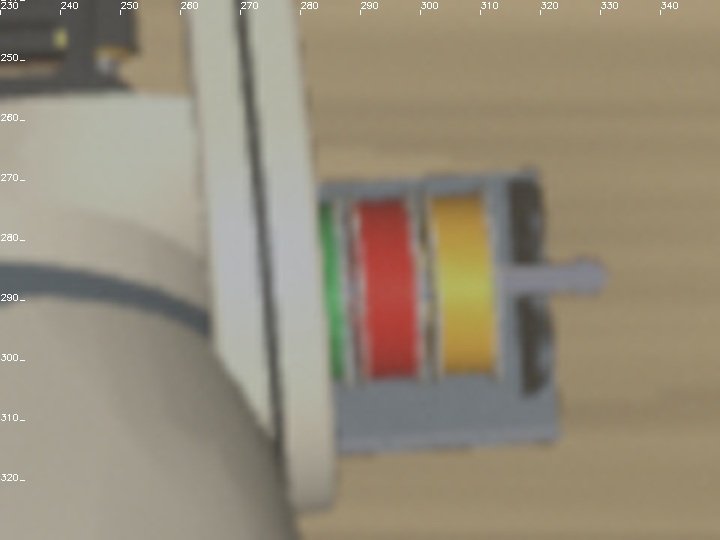

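View pics/s10.png

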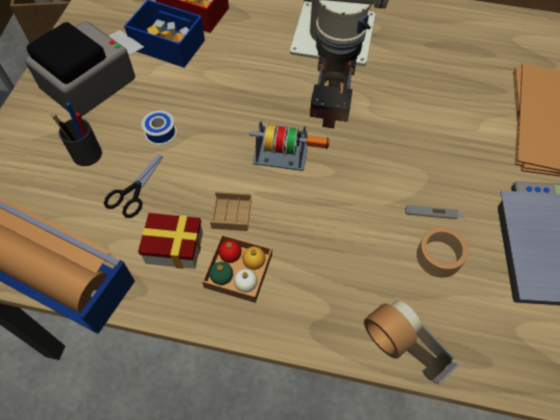

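```bash
python3 - <<'E'
import cv2,numpy as np
a=cv2.imread('pics/scene0.png')[110:160,240:340];b=cv2.imread('pics/s10.png')[110:160,240:340]
cv2.imwrite('pics/cmp.png',cv2.resize(np.vstack([a,b]),None,fx=6,fy=6,interpolation=cv2.INTER_CUBIC))
for n in ('scene0','s10'):
    im=cv2.imread(f'pics/{n}.png').astype(int); m=(im[:,:,2]>130)&(im[:,:,0]<60)&(im[:,:,1]<140); m[:, :300]=0;m[:,345:]=0;m[:125]=0;m[155:]=0
    v,u=np.nonzero(m); print(n,len(u),u.min(),u.max(),u.mean(),v.mean(),np.polyfit(u,v,1))
E
```

```text
scene0 123 308 330 317.8455284552846 139.6991869918699 [  0.10728705 105.59847928]
s10 126 307 329 316.92063492063494 139.6984126984127 [  0.11551576 103.08908562]
```

View pics/cmp.png

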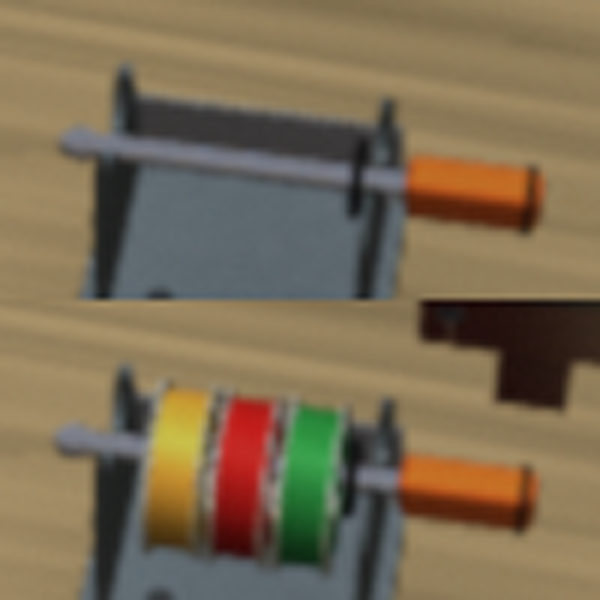

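The picture shows the spindle at the same height as at the start. It has moved about 1 px (roughly 2 mm) towards the nose, and all three reels hang between the plates. I'm handing the job in.

```bash
python3 - <<'E'
from h import *
workorder.sign_off(); st()
E
```

```text
the job is handed in; nothing more can be done
the job is handed in; nothing more can be done
```

The dispenser is reloaded: its spindle is back in the slots with the gold, red and green reels on it. I handed the job in at about 23 s of the 58 s allowed.

**What I did:** I pinched the spindle by its grip, lifted it out, and ran it through green, red and gold in the tray. I stopped with the collar about 3 mm from the green reel, by calculation; the gripper hid the collar from the cameras. I lifted all three reels together, lowered the spindle into the slots, and opened the gripper only after I felt it touch down, at the height where I had gripped it.

**Last checks:**
- **Seating:** The grip is on the same side as before. The spindle's height and slope match the starting picture, and it sits about 2 mm further towards the nose, which was intended to centre it.
- **Reels:** All three hang between the side plates. Just before lowering, the gold reel's outer face measured about 12 mm from the nearer plate.
- **Bench:** The tray is empty, and the other things look unmoved in the final scene picture. The arm was clear and touching nothing.

**Disagreements:** The cameras differed by 2 to 4 mm on where the tray and dispenser were, so I used positions between their readings. While loaded, the spindle drooped about 1° at the nose. The force on the tool was at most about 6 N in every reading I took.

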